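# Fill the empty cells of a tilted jar tray

### The arm

A 6-joint arm with a two-finger parallel gripper is mounted at the origin on the work surface. World frame = base frame: x ahead of the robot, y to its left, z up, the work surface at z = 0. Lengths are in m, angles in rad, forces in N, time in s.
With the tool pointing down it reaches from about 0.4 to 0.825 m from the base axis. Payload 7 kg.
Tool frame: the origin (TCP) lies at the very end of the fingers, on their centre line; the grasp point (between the pads) lies 19 mm behind it; z points along the fingers, y is the line along which they close (so a half turn about z gives the same grasp; the last joint's range is limited). The gripper opens to 88 mm and grips with 3 to 60 N. Pads are 19 mm wide; open, the fingers measure 130 mm over their backs; the gripper's body (78 mm by 193 mm) begins 47 mm behind the grasp point.
Start: joints at [-0.89, 0.359, 0.012, 0, -1.224, -0.288], TCP at [0.258, -0.624, 0.201] pointing down, gripper open.
Joint ranges: [-3.07, 3.07], [-1.43, 2.12], [-1.02, 1.25], [-3.03, 1.67], [-3.05, -0], [-3.03, 3.03]. Speed limits (rad/s): [2.39, 2.39, 3.01, 3.14, 3.14, 3.14].

### API

Orientations are given as [roll, pitch, yaw] about the fixed x, y, z axes, in that order (R = Rz(yaw) Ry(pitch) Rx(roll)).
In Python, from station import * gives the robot as it stands.
- The arm moves only by the tool servo_tool, never from a script. Its argument "moves" is a list of rows, each an object of numbers: "jaw": the opening, from 0 (shut) to 1 (fully open); "dx", "dy", "dz": the shift along the world's x, y, z in m; "roll": the turn about the world's z in degrees. A call has exactly 10 rows; each row shifts and turns the commanded pose from where the row before left it; what a row does not reach is not made up. A row lasts 1/8 s, in which the tool goes at most 62.5 mm and 10.7 degrees, less where a joint would pass 70% of its speed; a pose out of reach is approached as far as the arm can. A call with a gripper value outside its range is refused whole. The fingers move at their own pace and stop on an object; "newtons" is the grip in N (left out, the last holds). Time passes only in rows, so rows that do not move let the fingers close, or fill a call up. It gives the time, the measured TCP pose, the force, the opening and the grip force at its end, in the units of the state.
- get_state(): the state, without advancing time (a new reading comes with each control period).
- grab_frame(name): name is "side" or "top" or "wrist"; returns (picture, depth): 420x560x3 uint8, red, green, blue; 420x560 float32, m along the optical axis (not along the pixel's ray), 0 where there is no reading.
- calibration(name): a dict with "intrinsics" (3x3 intrinsics, pixels), "k1" (the pictures are not rectified: a ray, as slopes to the right and down, at radius r is drawn at 1 + k1 r^2 times it, then the intrinsics apply), "R" (3x3) and "t" (3): a world point X has camera coordinates R X + t. Camera axes: x right, y down, z forward; pixel columns grow to the right and rows downward; lengths in m; the calibration is good to about 2 mm. A picture is of the moment at which its call begins: read the wrist's pose just before it. calibration takes no time and is no camera call; for the wrist camera it gives the pose at the moment of the call.
- job_done(): hands the job in; it is judged then, once.
The state is a dict: "t": time; "q": joint angles; "qd": joint speeds; "joint_efforts": joint torques, N m; "eef_pos": TCP position; "ee_rot": TCP orientation; "force": force on the tool from outside, world axes, zero at the start; "moment": the same for the moment, N m; "width": finger opening in m; "gripper_force": force on a finger pad.
Only numpy, scipy, OpenCV 4.12 (cv2) and the standard library are available. Lean on these libraries where they do the work, as an engineer would, in place of code of your own. Each camera call takes 0.05 s, during which the arm holds its last target. There are 200 camera calls.

### The job

We are packing the reagent jars for the move: find the two empty cells of the tilted tray and put the two tall spare jars from the bench into them, one each, pressed gently past the spring pad until they stand fully home on the cell floor. Leave what is already packed in its place, and do not shift the low jar or the other things on the bench.

Things in the scene. Friction and masses are not known exactly. Their poses are not given: they have to be found in the camera images.
- spare_a: Spare jar standing loose on the bench: a white wide-mouth jar with a ribbed red screw lid, 125 mm tall in all: body diameter 70 mm up to 82 mm, shoulder in to the lid, lid diameter 54 mm from 99 to 125 mm above the underside; grip it across the lid. Origin: centre of its underside; z runs up its axis. About 0.24 to 0.44 kg.
- spare_b: The second spare jar, the same as spare_a, standing loose on the bench.
- packed_a: One of three jars already packed in the tray; the same kind of jar as the spares, origin and axes alike.
- packed_b: Already packed jar, as packed_a.
- packed_c: Already packed jar, as packed_a.
- packed_amber: Amber bottle already packed in a cell of the tray: body diameter 70 mm, 113 mm tall, lid diameter 54 mm. Origin: centre of its underside.
- tray: Fixed aluminium tray, 254 x 179 mm, walls 78 mm high, tipped 0.45 rad (26 degrees) so that it opens up and to the right, towards the loose jars. Six cells in two rows of three, 80 mm wide; four are filled, two empty: which ones varies. Origin: centre of its floor, 78 mm above the bench; x runs up the slope (leftward), y along the rows towards the robot, z out of the cells: jars go in along -z.
- stand: The fixed steel stand under the tray, 290 mm along the rows, 220 mm across. Origin: on the bench below the centre of the tray's floor; x level, below the tray's x (the tray is tipped about y), y the tray's y, z up.
- pad_face (a point): The rubber face of the spring pad in cell0 (middle of the relaxed face, 40 mm above the floor). Every cell has one on its uphill side, 44 mm wide, 23 to 52 mm above the floor, with a slanted lead-in to 67 mm. A jar pushes it back 5 mm (travel 12 mm, 600 N/m, about 8 N); its friction holds up a jar that is merely let go: a push of 5 to 15 N takes it down to the floor.
- cell0 (a point): The point on the tray's floor where the underside centre of a jar stands in the lower row, the cell farthest from the robot; the jar's axis is then along the tray's z. The cell's low wall is 35 mm down the slope from it, the relaxed pad's face 30 mm up the slope and the side walls 40 mm to either side. Its axes are the tray's.
- cell1 (a point): The point on the tray's floor where the underside centre of a jar stands in the lower row, the middle cell as seen from the robot; the jar's axis is then along the tray's z. The cell's low wall is 35 mm down the slope from it, the relaxed pad's face 30 mm up the slope and the side walls 40 mm to either side. Its axes are the tray's.
- cell2 (a point): The point on the tray's floor where the underside centre of a jar stands in the lower row, the cell nearest to the robot; the jar's axis is then along the tray's z. The cell's low wall is 35 mm down the slope from it, the relaxed pad's face 30 mm up the slope and the side walls 40 mm to either side. Its axes are the tray's.
- cell3 (a point): The point on the tray's floor where the underside centre of a jar stands in the upper row, the cell farthest from the robot; the jar's axis is then along the tray's z. The cell's low wall is 35 mm down the slope from it, the relaxed pad's face 30 mm up the slope and the side walls 40 mm to either side. Its axes are the tray's.
- cell4 (a point): The point on the tray's floor where the underside centre of a jar stands in the upper row, the middle cell as seen from the robot; the jar's axis is then along the tray's z. The cell's low wall is 35 mm down the slope from it, the relaxed pad's face 30 mm up the slope and the side walls 40 mm to either side. Its axes are the tray's.
- cell5 (a point): The point on the tray's floor where the underside centre of a jar stands in the upper row, the cell nearest to the robot; the jar's axis is then along the tray's z. The cell's low wall is 35 mm down the slope from it, the relaxed pad's face 30 mm up the slope and the side walls 40 mm to either side. Its axes are the tray's.
- short_jar: Bystander: a low jar with the same red lid, body diameter 70 mm but only 75 mm tall; it stands loose near the spares and is not one of them. Origin: centre of its underside.
- big_jar: Bystander: big white jar, diameter 110 mm, 178 mm tall. Origin: centre of its underside.
- amber_bottle: Bystander: amber bottle, diameter 60 mm, 120 mm tall. Origin: centre of its underside.
- tip_box: Bystander: pipette tip box, 126 x 88 mm, 81 mm tall. Origin: centre of its underside.
- tape: Bystander: roll of packing tape lying flat, diameter 120 mm, 48 mm tall. Origin: centre of its underside.
- marker: Bystander: blue marker pen lying on the bench, 130 mm long, 12 mm thick. Origin: under its middle.
Not all that is in view belongs to the job. What is shaped like the spare_b but purple is not meant.

How it is judged:
By the outcome, as a careful person would: the job done as asked, in the order asked, and still so for the second after the job is handed in, with the robot touching nothing.
It also fails if it takes over 58 s, if anything falls off the work surface, if the arm or the gripper's body presses on something with over 40 N, if the wrist force passes 120 N, or if a joint passes its speed limit or range.

## Working session

There is one attempt and no reset: what is moved stays moved. The work goes in short steps, Python scripts to look and compute and a tool call to move; the robot and the scene stay as the last step left them, time stands still between calls to the robot, and variables do not carry over. Pictures are saved under pics/ and viewed, at most 10 in all, crops included, and the job is handed in when it is done.

Besides the shell and the picture viewer there is one more tool, called after "Request:" as name(argument=value, ...) on one line, values as JSON. servo_tool: Moves the arm, as the interface text tells. Its arguments: {"type":"object","properties":{"moves":{"type":"array","items":{"type":"object","properties":{"jaw":{"type":"number"},"dx":{"type":"number"},"dy":{"type":"number"},"dz":{"type":"number"},"roll":{"type":"number"}}}},"newtons":{"type":"number"}},"required":["moves"]}

```bash
ls; mkdir -p pics; python3 - <<'E'
from station import *
import cv2,numpy as np
for n in("side","top"):
    p,d=grab_frame(n); cv2.imwrite(f"pics/{n}0.png",p[:,:,::-1]); np.save(f"{n}0.npy",d); c=calibration(n); print(n,c["intrinsics"],c["k1"],c["R"],c["t"])
s=get_state();print(s)
E
```

```text
pics
side [[509.25262626   0.         291.57701019]
 [  0.         509.25262626 215.3263309 ]
 [  0.           0.           1.        ]] -0.1959990198461729 [[-0.99869285 -0.04944416  0.01295634]
 [-0.04385466  0.69867225 -0.71409653]
 [ 0.02625567 -0.71373129 -0.69992734]] [0.55584045 0.10619706 1.35588918]
top [[448.44749078   0.         283.53420288]
 [  0.         448.44749078 219.42932532]
 [  0.           0.           1.        ]] -0.14199848004553578 [[-0.01780205 -0.99976361 -0.01248263]
 [-0.99065708  0.01932546 -0.13500031]
 [ 0.13520962  0.00996273 -0.99076693]] [0.00271886 0.57007675 1.35426439]
{'t': 0.1, 'q': array([-8.89907664e-01,  3.59318504e-01,  1.11775631e-02, -2.69520358e-04,
       -1.22414027e+00, -2.88110361e-01]), 'qd': array([ 0.00128504, -0.00071268,  0.0033975 ,  0.00146732, -0.00012527,
       -0.00119603]), 'joint_efforts': array([-9.68346540e-04, -5.84162271e+01,  2.93751669e+01,  7.01544642e+00,
        1.01416820e-02, -7.04394120e-05]), 'eef_pos': array([ 0.25814522, -0.62317739,  0.20023315]), 'ee_rot': array([ 3.14009697e+00, -1.79010930e-04, -2.74890598e+00]), 'force': array([ 0.27932134,  0.27063022, -0.75948529]), 'moment': array([ 0.00324933,  0.03869042, -0.01382058]), 'gripper_force': 0.0, 'width': 0.0876174889356132}
```

View pics/side0.png

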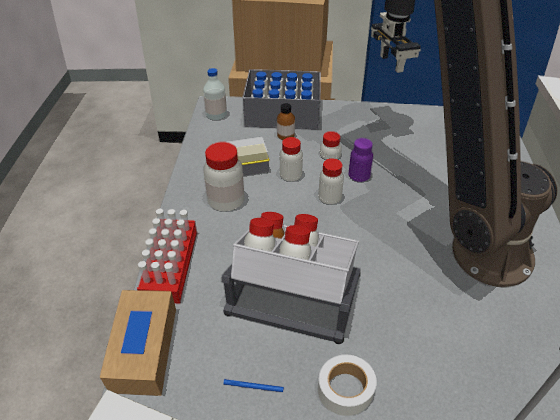

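View pics/top0.png

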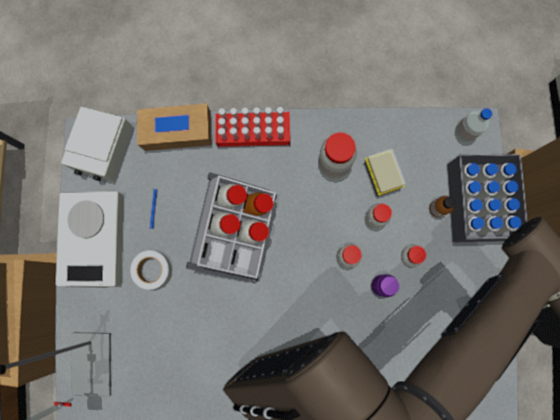

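The top view shows the tray's two nearest-robot cells empty, at about (215,255) and (243,260), so cell5 and cell2. The red-lidded jars on the bench are at top (381,213), (349,255) and (415,256). In the side view they are at (291,160), (331,182) and (331,145), and that last one is the low jar. Two others could be mistaken for spares: the purple jar at top (385,286) and the big jar at (340,150).

```bash
cat > h.py <<'E'
from station import *
import cv2,numpy as np
def ray(c,uv):
    K=c["intrinsics"]; uv=np.atleast_2d(np.asarray(uv,float))
    k=np.array([c["k1"],0,0,0,0.])
    n=cv2.undistortPoints(uv[:,None],K,k)[:,0]
    return np.c_[n,np.ones(len(n))]
def world(c,uv,z):   # z optical depth
    return (ray(c,uv)*np.reshape(z,(-1,1))-c["t"])@c["R"]
def onplane(c,uv,h):
    o=-c["R"].T@c["t"]; d=ray(c,uv)@c["R"]; s=(h-o[2])/d[:,2]; return o+d*s[:,None]
def proj(c,X):
    X=np.atleast_2d(X); 
    return cv2.projectPoints(X[:,None],cv2.Rodrigues(c["R"])[0],c["t"],c["intrinsics"],np.array([c["k1"],0,0,0,0.]))[0][:,0]
def cloud(c,d):
    v,u=np.nonzero(d>0); return np.c_[u,v],world(c,np.c_[u,v],d[v,u])
def red(p):
    h=cv2.cvtColor(p,cv2.COLOR_RGB2HSV); return (((h[...,0]<8)|(h[...,0]>172))&(h[...,1]>150)&(h[...,2]>90)).astype(np.uint8)
E
python3 - <<'E'
from h import *
for n in("top","side"):
    c=calibration(n); p=cv2.imread(f"pics/{n}0.png")[:,:,::-1].copy(); d=np.load(f"{n}0.npy")
    k,l,st,ce=cv2.connectedComponentsWithStats(red(p))
    for i in range(1,k):
        if st[i,4]<60: continue
        v,u=np.nonzero((l==i)&(d>0)); W=world(c,np.c_[u,v],d[v,u])
        top=W[:,2]>np.percentile(W[:,2],97)-.006
        cc,r=cv2.minEnclosingCircle(W[top][:,:2].astype(np.float32))
        print(n,ce[i].round(),st[i,4],"z",np.percentile(W[:,2],[50,97]).round(4),"c",np.round(cc,4),"r",round(r,4),"med",np.median(W,0).round(4))
    # tray: points in tray zone
c=calibration("top");d=np.load("top0.npy");uv,W=cloud(c,d)
for q in [(215,255),(243,260),(208,175),(276,190),(192,268),(262,281),(205,228),(272,238),(230,225),(215,245)]:
    b=d[q[1]-1:q[1]+2,q[0]-1:q[0]+2]; print(q,world(c,q,np.median(b)).round(4))
p=cv2.imread("pics/top0.png")
cv2.imwrite("pics/crop1.png",np.hstack([cv2.resize(p[165:295,180:290],None,fx=3.6,fy=3.6,interpolation=cv2.INTER_CUBIC),cv2.resize(p[185:315,325:435],None,fx=3.6,fy=3.6,interpolation=cv2.INTER_CUBIC)]))
E
```

```text
top [254. 131.] 1380 z [0.0474 0.0542] c [0.869  0.0868] r 0.1256 med [0.8463 0.0843 0.0474]
top [340. 147.] 683 z [0.1782 0.1834] c [ 0.758  -0.1756] r 0.0422 med [ 0.7571 -0.1747  0.1782]
top [237. 194.] 303 z [0.2071 0.2179] c [0.6233 0.1289] r 0.0222 med [0.6196 0.1178 0.2071]
top [263. 203.] 296 z [0.1576 0.168 ] c [0.6045 0.0512] r 0.0238 med [0.6025 0.0487 0.1576]
top [382. 213.] 251 z [0.1253 0.13  ] c [ 0.5733 -0.2979] r 0.0264 med [ 0.5729 -0.2968  0.1253]
top [230. 224.] 306 z [0.2066 0.2174] c [0.541  0.1445] r 0.0247 med [0.5382 0.1372 0.2066]
top [259. 231.] 291 z [0.169  0.1781] c [0.5203 0.0654] r 0.0253 med [0.5207 0.0607 0.169 ]
top [351. 254.] 254 z [0.1254 0.1297] c [ 0.4532 -0.2035] r 0.0258 med [ 0.4532 -0.2023  0.1254]
top [416. 254.] 239 z [0.0755 0.0807] c [ 0.4513 -0.4089] r 0.0261 med [ 0.4513 -0.4082  0.0755]
side [331. 139.] 219 z [0.074  0.0803] c [ 0.4509 -0.4039] r 0.0274 med [ 0.4523 -0.3945  0.074 ]
side [291. 145.] 261 z [0.1239 0.1296] c [ 0.5739 -0.2956] r 0.029 med [ 0.574  -0.2828  0.1239]
side [221. 156.] 713 z [0.1777 0.1819] c [ 0.7594 -0.1713] r 0.0454 med [ 0.758  -0.1544  0.1777]
side [332. 167.] 284 z [0.124  0.1284] c [ 0.4545 -0.1996] r 0.0287 med [ 0.4544 -0.1889  0.124 ]
side [266. 224.] 603 z [0.2006 0.217 ] c [0.6232 0.1312] r 0.0235 med [0.6117 0.1215 0.2006]
side [301. 229.] 686 z [0.199 0.217] c [0.5422 0.1519] r 0.0224 med [0.5314 0.1329 0.199 ]
side [174. 270.] 1139 z [0.0474 0.0532] c [0.8605 0.1032] r 0.1351 med [0.8297 0.1606 0.0474]
(215, 255) [[0.4603 0.198  0.087 ]]
(243, 260) [[0.446  0.1181 0.0485]]
(208, 175) [[0.6976 0.2147 0.1186]]
(276, 190) [[ 0.6722  0.0152 -0.0034]]
(192, 268) [[0.4215 0.2604 0.1188]]
(262, 281) [[3.812e-01 6.370e-02 2.000e-04]]
(205, 228) [[0.5301 0.2099 0.1856]]
(272, 238) [[ 0.5166  0.0302 -0.0013]]
(230, 225) [[0.5346 0.137  0.2064]]
(215, 245) [[0.4898 0.1971 0.0922]]
```

View pics/crop1.png

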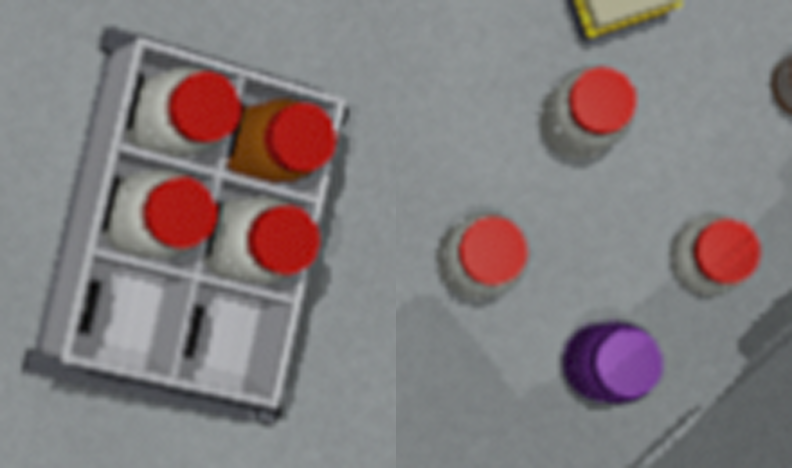

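The crop confirms the choice. The two tall white jars have lid tops at z≈0.125 in both views, while the low jar's is 0.075 and the purple jar is excluded. The empty cells are cell5 and cell2. Next I refine the tray pose from its wall rim.

```bash
cat >> h.py <<'E'
def trayR(yaw,a=.45):
    u=np.array([np.sin(yaw),np.cos(yaw),0]); y=np.array([-u[1],u[0],0]); z=np.array([0,0,1.])
    return np.c_[u*np.cos(a)+z*np.sin(a), y, -u*np.sin(a)+z*np.cos(a)]
E
python3 - <<'E'
from h import *
yaw=np.radians(13.1)
n=trayR(yaw)[:,2]
O=np.zeros(3)
# rough origin from packed lids: cell4 top & cell1 top middle
O=(np.array([.5382,.1372,.2066])+[.5207,.0607,.169])/2-.125*n
print("O rough",O.round(4))
for name in("top","side"):
    c=calibration(name);d=np.load(name+"0.npy");uv,W=cloud(c,d)
    y2,o2=yaw,O.copy()
    for it in range(4):
        L=(W-o2)@trayR(y2)
        m=(abs(L[:,0])<.1)&(abs(L[:,1])<.135)&(abs(L[:,2]-.078)<.005)
        (cx,cy),(w,h),ang=cv2.minAreaRect(L[m][:,:2].astype(np.float32))
        q=lambda v:(np.percentile(v,1),np.percentile(v,99))
        ang=(ang+45)%90-45
        o2=o2+trayR(y2)@[cx,cy,0]; y2=y2-np.radians(ang)
    R=trayR(y2); L=(W-o2)@R
    print(name,m.sum(),"rim",round(w,4),round(h,4),"yaw",np.degrees(y2).round(2),"O",o2.round(4))
    # floors in the empty cells
    for cx in(.042,-.046):
        m=(abs(L[:,0]-cx)<.02)&(abs(L[:,1]-.0835)<.025)&(abs(L[:,2])<.03)
        if m.sum()>20:
            A=np.c_[L[m][:,:2],np.ones(m.sum())]; print("floor",m.sum(),np.median(L[m][:,2]).round(4),np.linalg.lstsq(A,L[m][:,2],rcond=None)[0].round(3))
    # lid tops in tray frame
    p=cv2.imread(f"pics/{name}0.png")[:,:,::-1].copy(); r=red(p)[uv[:,1],uv[:,0]]>0
    for cx,cy in[(.042,-.0835),(.042,0),(-.046,0)]:
        m=r&(abs(L[:,0]-cx)<.04)&(abs(L[:,1]-cy)<.04)&(abs(L[:,2]-.125)<.006)
        if m.sum()>20: print("lid",(cx,cy),m.sum(),L[m].mean(0).round(4),((L[m].max(0)+L[m].min(0))/2).round(4))
E
```

```text
O rough [0.5418 0.1519 0.0752]
top 949 rim 0.1855 0.2599 yaw 13.03 O [0.5431 0.1569 0.0778]
floor 175 -0.0009 [ 0.024 -0.011 -0.001]
floor 143 0.0002 [0.002 0.001 0.   ]
lid (0.042, -0.0835) 284 [ 0.0377 -0.0834  0.1251] [ 0.0363 -0.0839  0.1251]
lid (0.042, 0) 291 [0.0377 0.0003 0.1249] [ 0.0369 -0.0005  0.125 ]
lid (-0.046, 0) 276 [-0.0496  0.0003  0.125 ] [-0.0517  0.      0.125 ]
side 1253 rim 0.1879 0.2608 yaw 12.08 O [0.5431 0.1602 0.0793]
lid (0.042, -0.0835) 221 [ 0.0407 -0.0822  0.1248] [ 0.0353 -0.0828  0.1237]
lid (0.042, 0) 222 [0.0417 0.0007 0.1244] [3.670e-02 1.000e-04 1.231e-01]
lid (-0.046, 0) 182 [-0.0461  0.0024  0.1244] [-0.0499  0.0019  0.1233]
```

Request:
servo_tool(moves=[{"dx":0.03,"dy":0.055,"dz":0,"roll":9,"jaw":1},{"dx":0.03,"dy":0.055,"dz":0,"roll":9},{"dx":0.03,"dy":0.055,"dz":0,"roll":9},{"dx":0.03,"dy":0.055,"dz":0,"roll":9},{"dx":0.03,"dy":0.055,"dz":0,"roll":9},{"dx":0.03,"dy":0.055,"dz":0,"roll":9},{"dx":0.016,"dy":0.05,"dz":0},{"dx":0,"dy":0.04,"dz":0},{"dx":0,"dy":0,"dz":0},{"dx":0,"dy":0,"dz":0}], newtons=8)

```text
$.moves[1]: bad value
```

Request:
servo_tool(moves=[{"dx":0.03,"dy":0.055,"dz":0,"roll":9,"jaw":1},{"dx":0.03,"dy":0.055,"dz":0,"roll":9,"jaw":1},{"dx":0.03,"dy":0.055,"dz":0,"roll":9,"jaw":1},{"dx":0.03,"dy":0.055,"dz":0,"roll":9,"jaw":1},{"dx":0.03,"dy":0.055,"dz":0,"roll":9,"jaw":1},{"dx":0.03,"dy":0.055,"dz":0,"roll":9,"jaw":1},{"dx":0.016,"dy":0.05,"dz":0,"roll":0,"jaw":1},{"dx":0,"dy":0.04,"dz":0,"roll":0,"jaw":1},{"dx":0,"dy":0,"dz":0,"roll":0,"jaw":1},{"dx":0,"dy":0,"dz":0,"roll":0,"jaw":1}], newtons=8)

```text
t: 1.35
eef_pos: [0.4539, -0.2044, 0.201]
ee_rot: [3.142, -0.0, -1.806]
force: [-0.7, -0.2, 0.0]
width: 0.0876
gripper_force: 0.0
```

```bash
python3 - <<'E'
from h import *
c=calibration("wrist"); s=get_state(); p,d=grab_frame("wrist"); print(s["eef_pos"])
k,l,st,ce=cv2.connectedComponentsWithStats(red(p))
for i in range(1,k):
    if st[i,4]<200: continue
    v,u=np.nonzero((l==i)&(d>0)); W=world(c,np.c_[u,v],d[v,u]); z=np.percentile(W[:,2],95)
    t=W[:,2]>z-.004; cc,r=cv2.minEnclosingCircle(W[t][:,:2].astype(np.float32)); print(ce[i].round(),st[i,:5],z.round(4),np.round(cc,4),round(r,4),np.percentile(W[t],50,axis=0).round(4))
cv2.imwrite("pics/w1.png",p[:,:,::-1])
E
```

```text
[ 0.4538978  -0.20438427  0.20103915]
[229.   6.] [205   0  51  17 544] 0.0766 [ 0.4539 -0.3938] 0.0217 [ 0.455  -0.389   0.0752]
[113. 139.] [  81  107   64   66 3301] 0.1262 [ 0.5736 -0.2981] 0.0275 [ 0.5723 -0.2983  0.1251]
[280. 213.] [ 250  183   61   61 2732] 0.1259 [ 0.4521 -0.2031] 0.027 [ 0.4519 -0.2042  0.1248]
```

View pics/w1.png

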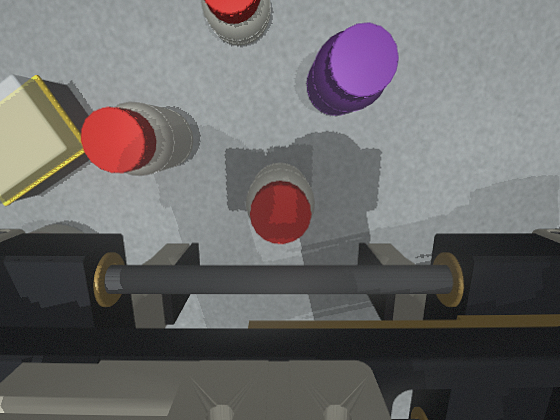

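The wrist view shows spare_b's lid at (280,213), centred between the open fingers and clear of the other jars. I descend and grip.

Request:
servo_tool(moves=[{"dx":-0.0015,"dy":0.001,"dz":-0.03,"roll":0,"jaw":1},{"dx":0,"dy":0,"dz":-0.03,"roll":0,"jaw":1},{"dx":0,"dy":0,"dz":-0.025,"roll":0,"jaw":1},{"dx":0,"dy":0,"dz":-0.0145,"roll":0,"jaw":1},{"dx":0,"dy":0,"dz":0,"roll":0,"jaw":1},{"dx":0,"dy":0,"dz":0,"roll":0,"jaw":0.4},{"dx":0,"dy":0,"dz":0,"roll":0,"jaw":0.4},{"dx":0,"dy":0,"dz":0,"roll":0,"jaw":0.4},{"dx":0,"dy":0,"dz":0,"roll":0,"jaw":0.4},{"dx":0,"dy":0,"dz":0,"roll":0,"jaw":0.4}], newtons=8)

```text
t: 2.65
eef_pos: [0.4525, -0.2033, 0.1017]
ee_rot: [-3.141, 0.0, -1.806]
force: [0.6, 0.0, 0.3]
width: 0.0436
gripper_force: 0.0
```

```bash
python3 - <<'E'
from h import *
s=get_state(); print(s["width"],s["gripper_force"])
p,d=grab_frame("wrist");p2,d2=grab_frame("side"); cv2.imwrite("pics/w2.png",np.hstack([cv2.resize(p,(400,300)),cv2.resize(p2[80:260,220:440],(400,300))])[:,:,::-1])
s=get_state(); print(s["width"],s["gripper_force"])
E
```

```text
0.04355809007293388 0.0
0.03692630382440294 0.0
```

View pics/w2.png

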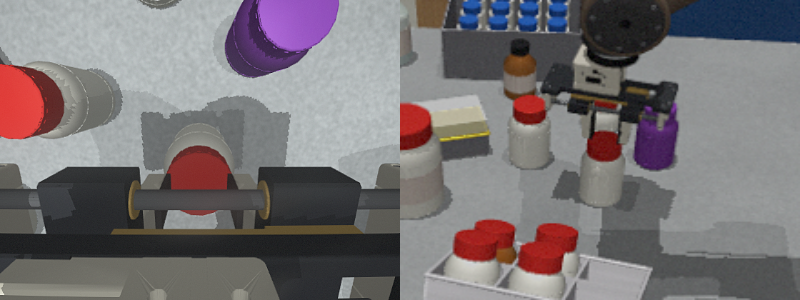

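```bash
python3 - <<'E'
from h import *
out=[]
for n in("wrist","side","top"):
    c=calibration(n); p,d=grab_frame(n); uv,W=cloud(c,d); r=red(p)[uv[:,1],uv[:,0]]>0
    near=np.hypot(W[:,0]-.4525,W[:,1]+.2033)<.11
    for lo,hi in[(.09,.11),(.11,.13),(.13,.15),(.15,.17)]:
        for nm,mm in(("red",r),("dark",~r)):
            m=near&mm&(W[:,2]>lo)&(W[:,2]<hi)
            if m.sum()>5: print(n,lo,nm,m.sum(),"x",np.percentile(W[m,0],[2,50,98]).round(3),"y",np.percentile(W[m,1],[2,50,98]).round(3))
    if n=="wrist": big=cv2.resize(p[150:360,130:410],(800,600),interpolation=cv2.INTER_CUBIC); cv2.imwrite("pics/w3.png",big[:,:,::-1])
s=get_state(); print(s)
E
```

```text
wrist 0.09 red 94 x [0.428 0.445 0.469] y [-0.23  -0.227 -0.215]
wrist 0.09 dark 952 x [0.423 0.446 0.478] y [-0.232 -0.227 -0.204]
wrist 0.11 red 3699 x [0.429 0.449 0.47 ] y [-0.229 -0.214 -0.196]
wrist 0.11 dark 550 x [0.426 0.453 0.471] y [-0.23  -0.216 -0.177]
wrist 0.13 dark 1092 x [0.417 0.468 0.482] y [-0.223 -0.21  -0.204]
wrist 0.15 dark 612 x [0.418 0.436 0.481] y [-0.222 -0.209 -0.191]
side 0.09 red 42 x [0.431 0.456 0.477] y [-0.188 -0.181 -0.173]
side 0.09 dark 99 x [0.389 0.453 0.484] y [-0.284 -0.181 -0.171]
side 0.11 red 209 x [0.432 0.454 0.477] y [-0.225 -0.19  -0.174]
side 0.11 dark 27 x [0.404 0.469 0.48 ] y [-0.256 -0.198 -0.185]
side 0.13 dark 77 x [0.42  0.469 0.487] y [-0.215 -0.197 -0.184]
side 0.15 dark 77 x [0.422 0.471 0.49 ] y [-0.211 -0.197 -0.184]
{'t': 2.9, 'q': array([-2.53907645e-02,  1.57051250e-01, -5.13034713e-01,  1.89453667e-05,
       -9.00796177e-01, -2.10079697e-01]), 'qd': array([ 0.00199572,  0.00207288,  0.00113233,  0.00188542,  0.00289622,
       -0.00136716]), 'joint_efforts': array([ 4.54211229e-03, -3.73670125e+01,  2.44547796e+01,  5.83526596e+00,
        1.88321981e-02,  1.84754271e-06]), 'eef_pos': array([ 0.4523997 , -0.20335708,  0.10153749]), 'ee_rot': array([ 3.14151182e+00, -3.24176208e-05, -1.80625502e+00]), 'force': array([-0.56993542,  0.63371897,  0.38715308]), 'moment': array([0.05952125, 0.05768003, 0.01939152]), 'gripper_force': 0.0, 'width': 0.03534583769758938}
```

View pics/w3.png

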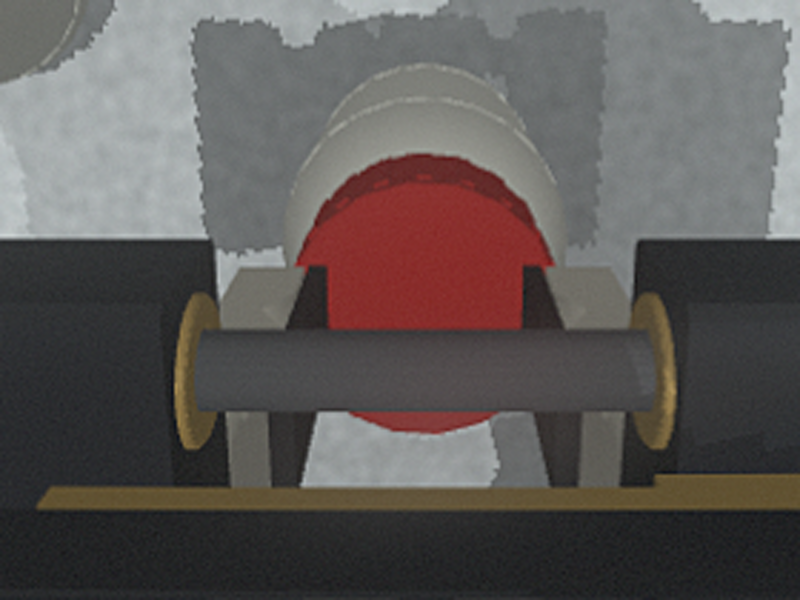

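The lid at crop (425,290) lies between the pads, yet the opening reads below 54 mm with no grip force, so the pads look to be above the lid. I check the fingertip height by depth.

```bash
python3 - <<'E'
from h import *
c=calibration("wrist"); print(c["intrinsics"][0,0],(-c["R"].T@c["t"]).round(4),c["R"].round(3)); p,d=grab_frame("wrist")
for q in[(312,275),(312,300),(296,320),(270,275),(250,310),(535,275),(535,300),(548,320),(580,275),(610,300),(425,300),(290,450),(560,450),(425,370)]:
    u=int(q[0]/2.857+130);v=int(q[1]/2.857+150); print(q,p[v,u],world(c,(u,v),d[v,u])[0].round(4))
# side view: dark/grey above lid
c=calibration("side");p,d=grab_frame("side")
for z in(.1017,.125,.145,.165,.185,.205): print(z,proj(c,[[.4525,-.2033,z],[.4325,-.2033,z],[.4725,-.2033,z]]).round(0).tolist())
crop=p[100:220,280:400]; cv2.imwrite("pics/s3.png",cv2.resize(crop,(600,600),interpolation=cv2.INTER_CUBIC)[:,:,::-1])
E
```

```text
306.7935036056494 [ 0.4364 -0.2695  0.2853] [[-0.972  0.233 -0.   ]
 [ 0.226  0.941  0.251]
 [ 0.059  0.244 -0.968]]
(312, 275) [40 39 39] [ 0.4702 -0.2181  0.1321]
(312, 300) [43 40 37] [ 0.4685 -0.2181  0.1454]
(296, 320) [39 34 34] [ 0.4702 -0.2184  0.1537]
(270, 275) [111 110 102] [ 0.4767 -0.2215  0.1368]
(250, 310) [112 109 101] [ 0.4768 -0.2222  0.1539]
(535, 275) [40 38 38] [ 0.4299 -0.2088  0.1328]
(535, 300) [46 41 37] [ 0.4314 -0.2094  0.1458]
(548, 320) [55 47 48] [ 0.4306 -0.2089  0.1536]
(580, 275) [113 112 104] [ 0.4219 -0.2078  0.1352]
(610, 300) [113 110 103] [ 0.4194 -0.2076  0.1484]
(425, 300) [138  44  40] [ 0.4519 -0.2055  0.125 ]
(290, 450) [52 50 49] [ 0.4715 -0.2067  0.1728]
(560, 450) [55 51 51] [ 0.4334 -0.1981  0.1736]
(425, 370) [83 79 80] [ 0.4452 -0.233   0.2105]
0.1017 [[332.0, 170.0], [339.0, 170.0], [325.0, 170.0]]
0.125 [[333.0, 164.0], [340.0, 164.0], [326.0, 163.0]]
0.145 [[333.0, 158.0], [340.0, 158.0], [326.0, 158.0]]
0.165 [[334.0, 152.0], [341.0, 153.0], [326.0, 152.0]]
0.185 [[334.0, 147.0], [342.0, 147.0], [327.0, 146.0]]
0.205 [[335.0, 141.0], [342.0, 141.0], [327.0, 140.0]]
```

View pics/s3.png

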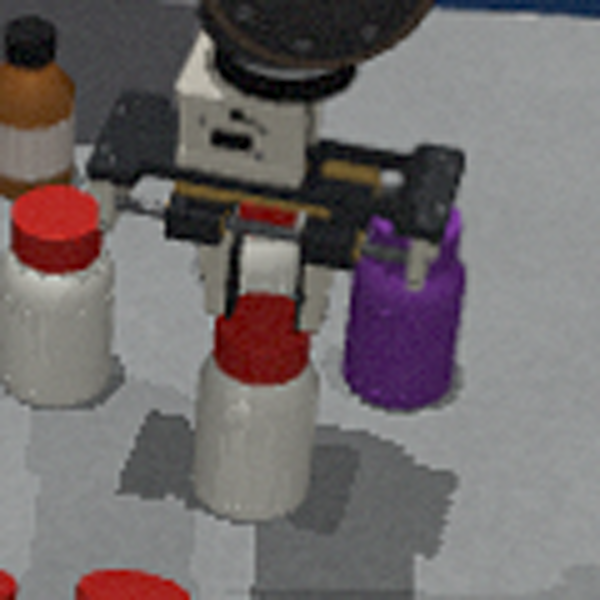

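The pads end level with the lid top: pad points bottom out at z≈0.13 and the fingertip is at side pixel (342,165), which is z≈0.125. The true fingertips therefore sit about 22 mm above the reported TCP. I reopen, go down and recheck before closing.

Request:
servo_tool(moves=[{"dx":0,"dy":0,"dz":0,"roll":0,"jaw":1},{"dx":0,"dy":0,"dz":0,"roll":0,"jaw":1},{"dx":0,"dy":0,"dz":0,"roll":0,"jaw":1},{"dx":0,"dy":0,"dz":0,"roll":0,"jaw":1},{"dx":0,"dy":0,"dz":0,"roll":0,"jaw":1},{"dx":0,"dy":0,"dz":0,"roll":0,"jaw":1},{"dx":0,"dy":0,"dz":0,"roll":0,"jaw":1},{"dx":0,"dy":0,"dz":-0.01,"roll":0,"jaw":1},{"dx":0,"dy":0,"dz":-0.01,"roll":0,"jaw":1},{"dx":0,"dy":0,"dz":0,"roll":0,"jaw":1}], newtons=8)

```text
t: 4.25
eef_pos: [0.4514, -0.2033, 0.0803]
ee_rot: [3.139, -0.0, -1.806]
force: [-0.5, -0.5, -0.0]
width: 0.0876
gripper_force: 0.0
```

```bash
python3 - <<'E'
from h import *
c=calibration("wrist"); s=get_state(); p,d=grab_frame("wrist"); uv,W=cloud(c,d)
e=s["eef_pos"]; print(e,s["width"])
a=np.radians(-13); t=np.array([np.cos(a),np.sin(a),0]); b=np.array([-np.sin(a),np.cos(a),0])
L=np.c_[(W-e)@t,(W-e)@b,W[:,2]]
for sg in(1,-1):
    m=(sg*L[:,0]>.045)&(sg*L[:,0]<.062)&(abs(L[:,1])<.02)&(L[:,2]>.04)&(L[:,2]<.2)
    print(sg,m.sum(),np.percentile(L[m],[0,2,10,50],axis=0).round(3).tolist() if m.sum() else "")
m=(L[:,2]>.06)&(abs(L[:,1])<.045)&(abs(L[:,0])<.08)&(red(p)[uv[:,1],uv[:,0]]>0); print("lid",np.percentile(W[m],[2,50,98],axis=0).round(4).tolist())
E
```

```text
[ 0.45144822 -0.20327859  0.08027225] 0.08759488495313968
1 2771 [[0.045, -0.02, 0.106], [0.046, -0.02, 0.113], [0.047, -0.018, 0.123], [0.048, -0.012, 0.164]]
-1 4706 [[-0.062, -0.02, 0.107], [-0.061, -0.019, 0.114], [-0.058, -0.014, 0.129], [-0.048, 0.002, 0.186]]
lid [[0.4286, -0.2285, 0.1213], [0.4508, -0.213, 0.1249], [0.474, -0.1796, 0.1261]]
```

Request:
servo_tool(moves=[{"dx":0.001,"dy":0,"dz":-0.004,"roll":0,"jaw":1},{"dx":0,"dy":0,"dz":0,"roll":0,"jaw":0.45},{"dx":0,"dy":0,"dz":0,"roll":0,"jaw":0.45},{"dx":0,"dy":0,"dz":0,"roll":0,"jaw":0.45},{"dx":0,"dy":0,"dz":0,"roll":0,"jaw":0.45},{"dx":0,"dy":0,"dz":0,"roll":0,"jaw":0.45},{"dx":0,"dy":0,"dz":0,"roll":0,"jaw":0.45},{"dx":0,"dy":0,"dz":0,"roll":0,"jaw":0.45},{"dx":0,"dy":0,"dz":0,"roll":0,"jaw":0.45},{"dx":0,"dy":0,"dz":0,"roll":0,"jaw":0.45}], newtons=8)

```text
t: 5.55
eef_pos: [0.4534, -0.2034, 0.0776]
ee_rot: [3.142, -0.0, -1.806]
force: [-1.6, 0.8, 3.3]
width: 0.0533
gripper_force: 8.0
```

Request:
servo_tool(moves=[{"dx":-0.0015,"dy":-0.0064,"dz":0.001,"roll":0,"jaw":0.45},{"dx":-0.0015,"dy":-0.0064,"dz":0.001,"roll":0,"jaw":0.45},{"dx":-0.0015,"dy":-0.0064,"dz":0.001,"roll":0,"jaw":0.45},{"dx":-0.0015,"dy":-0.0064,"dz":0.0007,"roll":0,"jaw":0.45},{"dx":-0.0015,"dy":-0.0065,"dz":0.0002,"roll":0,"jaw":0.45},{"dx":-0.0015,"dy":-0.0065,"dz":0.0001,"roll":0,"jaw":0.45},{"dx":-0.0015,"dy":-0.0065,"dz":-0.0005,"roll":0,"jaw":0.45},{"dx":-0.0015,"dy":-0.0065,"dz":-0.0007,"roll":0,"jaw":0.45},{"dx":0,"dy":0,"dz":0,"roll":0,"jaw":0.45},{"dx":0,"dy":0,"dz":0,"roll":0,"jaw":0.45}], newtons=8)

```text
t: 6.8
eef_pos: [0.4417, -0.2551, 0.0807]
ee_rot: [-3.141, -0.0, -1.806]
force: [-0.6, 1.0, 3.8]
width: 0.0531
gripper_force: 8.0
```

```bash
cat >> h.py <<'E'
def jar(view,near,rad=.13,zmin=.01):
    "tilt of lid top plane (normal) and lid centre from the red points near a place"
    c=calibration(view); p,d=grab_frame(view); uv,W=cloud(c,d)
    m=(red(p)[uv[:,1],uv[:,0]]>0)&(np.linalg.norm(W[:,:2]-near,axis=1)<rad)&(W[:,2]>zmin); P=W[m]
    best=None; rng=np.random.default_rng(0)
    for _ in range(300):
        a=P[rng.choice(len(P),3,False)]; n=np.cross(a[1]-a[0],a[2]-a[0]); l=np.linalg.norm(n)
        if l<1e-5: continue
        n/=l; n=n*np.sign(n[2]); 
        if n[2]<.6: continue
        i=abs((P-a[0])@n)<.002
        if best is None or i.sum()>best.sum(): best=i
    Q=P[best]; m0=Q.mean(0); n=np.linalg.svd(Q-m0)[2][2]; n*=np.sign(n[2])
    print(view,len(P),best.sum(),"lid mean",m0.round(4),"n",n.round(3),"tilt",np.degrees(np.arccos(n[2])).round(1))
    return p,W,uv
E
python3 - <<'E'
from h import *
s=get_state(); print(s["eef_pos"],s["force"],s["width"],s["gripper_force"])
e=s["eef_pos"][:2]
p,_,_=jar("wrist",e,.05); p2,_,_=jar("side",e,.05)
cv2.imwrite("pics/w4.png",np.hstack([cv2.resize(p,(400,300)),cv2.resize(p2[80:230,250:450],(400,300))])[:,:,::-1])
E
```

```text
[ 0.44170236 -0.25511104  0.08073818] [-0.62062775  1.01114824  3.75612858] 0.053087044184663736 7.985982703976333
wrist 5849 5817 lid mean [ 0.4404 -0.2596  0.1276] n [-0.057 -0.261  0.964] tilt 15.5
side 224 83 lid mean [ 0.4442 -0.2504  0.1313] n [-0.045 -0.254  0.966] tilt 14.9
```

View pics/w4.png

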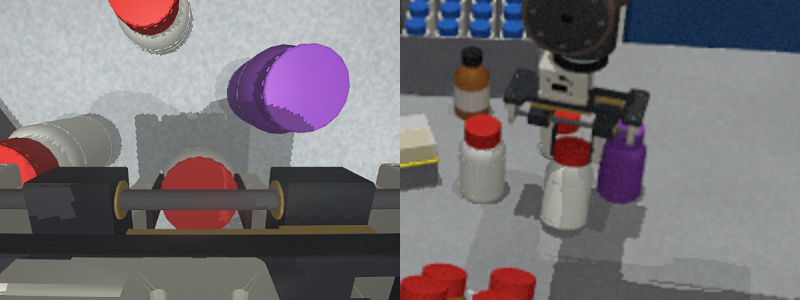

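The jar is gripped and tilted 15° at pad angle, and its foot slid a little. I firm the grip, lift, move to clear bench and tilt the rest there, away from the purple jar.

Request:
servo_tool(moves=[{"dx":0,"dy":0,"dz":0,"roll":0,"jaw":0.45},{"dx":0,"dy":0,"dz":0,"roll":0,"jaw":0.45},{"dx":0,"dy":0,"dz":0.015,"roll":0,"jaw":0.45},{"dx":0.005,"dy":0.03,"dz":0.015,"roll":0,"jaw":0.45},{"dx":0.005,"dy":0.04,"dz":0,"roll":0,"jaw":0.45},{"dx":0.005,"dy":0.04,"dz":0,"roll":0,"jaw":0.45},{"dx":0,"dy":0.03,"dz":0,"roll":0,"jaw":0.45},{"dx":0,"dy":0,"dz":0,"roll":0,"jaw":0.45},{"dx":0,"dy":0,"dz":0,"roll":0,"jaw":0.45},{"dx":0,"dy":0,"dz":0,"roll":0,"jaw":0.45}], newtons=45)

```text
t: 8.15
eef_pos: [0.4563, -0.1155, 0.1104]
ee_rot: [3.142, -0.0, -1.807]
force: [0.9, -0.1, -3.1]
width: 0.0526
gripper_force: 45.0
```

```bash
cat >> h.py <<'E'
def low(view,near,rad=.09):
    c=calibration(view); p,d=grab_frame(view); uv,W=cloud(c,d); h=cv2.cvtColor(p,cv2.COLOR_RGB2HSV)[uv[:,1],uv[:,0]]
    m=(np.linalg.norm(W[:,:2]-near,axis=1)<rad)&(W[:,2]>.01)&(W[:,2]<.09)
    print(view,"lowest body pts",np.percentile(W[m],[1,50],axis=0).round(3).tolist())
E
python3 - <<'E'
from h import *
s=get_state(); e=s["eef_pos"]; print(e,s["force"],s["width"],s["gripper_force"])
jar("wrist",e[:2],.05); jar("side",e[:2],.05); low("side",e[:2])
E
```

```text
[ 0.45634552 -0.11553421  0.11042649] [ 0.87564938 -0.06449479 -3.13185656] 0.05261123443011562 44.98025881090143
wrist 5840 5805 lid mean [ 0.4551 -0.1201  0.1572] n [-0.057 -0.259  0.964] tilt 15.4
side 278 122 lid mean [ 0.4574 -0.1132  0.1596] n [-0.035 -0.246  0.969] tilt 14.4
side lowest body pts [[0.429, -0.091, 0.045], [0.465, -0.064, 0.069]]
```

Request:
servo_tool(moves=[{"dx":0,"dy":0,"dz":-0.015,"roll":0,"jaw":0.45},{"dx":0,"dy":0,"dz":-0.015,"roll":0,"jaw":0.45},{"dx":0,"dy":0,"dz":-0.002,"roll":0,"jaw":0.45},{"dx":-0.0012,"dy":-0.005,"dz":0,"roll":0,"jaw":0.45},{"dx":-0.0012,"dy":-0.005,"dz":0,"roll":0,"jaw":0.45},{"dx":-0.0012,"dy":-0.005,"dz":-0.0005,"roll":0,"jaw":0.45},{"dx":-0.0012,"dy":-0.005,"dz":-0.0005,"roll":0,"jaw":0.45},{"dx":-0.0012,"dy":-0.005,"dz":-0.0005,"roll":0,"jaw":0.45},{"dx":-0.0012,"dy":-0.005,"dz":-0.0005,"roll":0,"jaw":0.45},{"dx":0,"dy":0,"dz":0,"roll":0,"jaw":0.45}], newtons=6)

```text
t: 9.55
eef_pos: [0.4493, -0.1454, 0.0764]
ee_rot: [-3.141, -0.0, -1.807]
force: [-0.7, -0.6, 0.6]
width: 0.0538
gripper_force: 6.0
```

```bash
python3 - <<'E'
from h import *
s=get_state(); e=s["eef_pos"]; print(e,s["force"],s["width"],s["gripper_force"])
jar("wrist",e[:2],.05)
E
```

```text
[ 0.44925287 -0.1453752   0.07635827] [-0.68497178 -0.56178892  0.58895176] 0.05382759613934049 5.999989094489138
wrist 6038 6016 lid mean [ 0.4478 -0.1505  0.1251] n [-0.099 -0.41   0.907] tilt 25.0
```

Tilt is now 25°, close to the tray's 25.8°. I firm the grip and carry the jar to 100 mm out along cell5's axis.

Request:
servo_tool(moves=[{"dx":0,"dy":0,"dz":0,"roll":0,"jaw":0.45},{"dx":0,"dy":0,"dz":0.01,"roll":0,"jaw":0.45},{"dx":0,"dy":0,"dz":0.04,"roll":0,"jaw":0.45},{"dx":0,"dy":0.03,"dz":0.045,"roll":0,"jaw":0.45},{"dx":0,"dy":0.04,"dz":0.045,"roll":0,"jaw":0.45},{"dx":0,"dy":0.045,"dz":0.034,"roll":0,"jaw":0.45},{"dx":0,"dy":0.05,"dz":0,"roll":0,"jaw":0.45},{"dx":0,"dy":0.05,"dz":0,"roll":0,"jaw":0.45},{"dx":0,"dy":0.049,"dz":0,"roll":0,"jaw":0.45},{"dx":0,"dy":0,"dz":0,"roll":0,"jaw":0.45}], newtons=50)

```text
t: 10.85
eef_pos: [0.4486, 0.1217, 0.2502]
ee_rot: [3.141, -0.0, -1.802]
force: [-0.4, 0.0, -3.8]
width: 0.0528
gripper_force: 50.0
```

```bash
python3 - <<'E'
from h import *
s=get_state(); e=s["eef_pos"]; print(e,s["force"],s["width"],s["gripper_force"])
jar("wrist",e[:2],.045,.25); jar("side",e[:2],.045,.25)
# refine tray from wrist
c=calibration("wrist"); p,d=grab_frame("wrist"); uv,W=cloud(c,d); R=trayR(np.radians(13.03)); O=np.array([.5431,.1569,.0778]); L=(W-O)@R
m=(abs(L[:,0])<.095)&(abs(L[:,1])<.135)&(abs(L[:,2]-.078)<.004); print(m.sum(),np.percentile(L[m],[1,50,99],axis=0).round(4).tolist())
E
```

```text
[0.44855292 0.12170738 0.25024833] [-0.37857042  0.01417869 -3.76530193] 0.052824353183224856 49.999669891549274
wrist 5999 5982 lid mean [0.4472 0.1164 0.2989] n [-0.095 -0.41   0.907] tilt 24.9
side 373 130 lid mean [0.4498 0.126  0.3043] n [-0.09  -0.396  0.914] tilt 24.0
3942 [[-0.0891, -0.1267, 0.0742], [-0.035, 0.0102, 0.0788], [0.0806, 0.1298, 0.0818]]
```

Request:
servo_tool(moves=[{"dx":0,"dy":0.0034,"dz":-0.0072,"roll":0,"jaw":0.45},{"dx":0,"dy":0.0034,"dz":-0.0072,"roll":0,"jaw":0.45},{"dx":0.0008,"dy":0.0034,"dz":-0.0072,"roll":0,"jaw":0.45},{"dx":0.0008,"dy":0.0034,"dz":-0.0072,"roll":0,"jaw":0.45},{"dx":0.0008,"dy":0.0034,"dz":-0.0072,"roll":0,"jaw":0.45},{"dx":0.0008,"dy":0.0034,"dz":-0.0072,"roll":0,"jaw":0.45},{"dx":0.0008,"dy":0.0034,"dz":-0.0072,"roll":0,"jaw":0.45},{"dx":0.0008,"dy":0.0034,"dz":-0.0072,"roll":0,"jaw":0.45},{"dx":0,"dy":0,"dz":0,"roll":0,"jaw":0.45},{"dx":0,"dy":0,"dz":0,"roll":0,"jaw":0.45}], newtons=50)

```text
t: 12.25
eef_pos: [0.4537, 0.1458, 0.1922]
ee_rot: [3.141, -0.001, -1.807]
force: [2.0, -3.4, -6.8]
width: 0.053
gripper_force: 50.0
```

```bash
python3 - <<'E'
from h import *
s=get_state(); e=s["eef_pos"]; print(e,s["force"],s["width"],s["gripper_force"])
jar("wrist",e[:2],.045,.15)
p,d=grab_frame("side"); cv2.imwrite("pics/s5.png",cv2.resize(p[160:340,210:380],(600,600))[:,:,::-1])
E
```

```text
[0.45367305 0.14578153 0.19221353] [ 2.04253174 -3.41453955 -6.75794904] 0.05303980443728513 49.998167948797345
wrist 6000 5978 lid mean [0.4524 0.1406 0.241 ] n [-0.094 -0.395  0.914] tilt 24.0
```

View pics/s5.png

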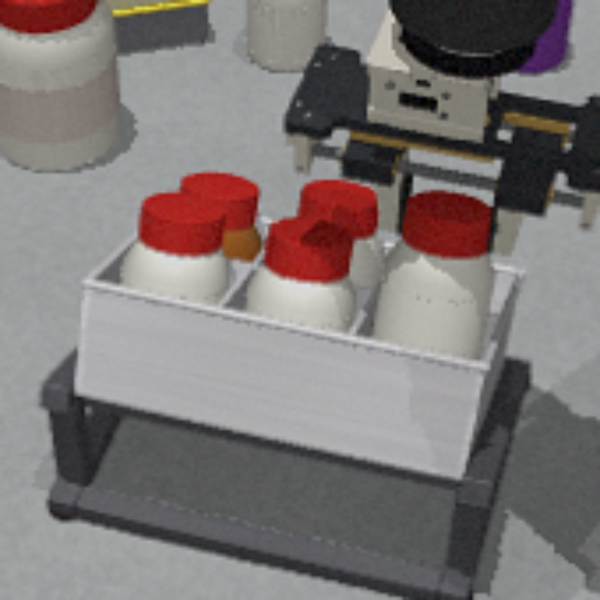

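Request:
servo_tool(moves=[{"dx":0.0005,"dy":0.0021,"dz":-0.0045,"roll":0,"jaw":0.45},{"dx":0.0005,"dy":0.0021,"dz":-0.0045,"roll":0,"jaw":0.45},{"dx":0.0005,"dy":0.0021,"dz":-0.0045,"roll":0,"jaw":0.45},{"dx":0.0005,"dy":0.0021,"dz":-0.0045,"roll":0,"jaw":0.45},{"dx":0.0005,"dy":0.0021,"dz":-0.0045,"roll":0,"jaw":0.45},{"dx":0.0005,"dy":0.0021,"dz":-0.0045,"roll":0,"jaw":0.45},{"dx":0.0003,"dy":0.0013,"dz":-0.0027,"roll":0,"jaw":0.45},{"dx":0,"dy":0,"dz":0,"roll":0,"jaw":0.45},{"dx":0,"dy":0,"dz":0,"roll":0,"jaw":0.45},{"dx":0,"dy":0,"dz":0,"roll":0,"jaw":0.45}], newtons=50)

```text
t: 13.6
eef_pos: [0.4565, 0.1591, 0.1628]
ee_rot: [3.14, -0.002, -1.807]
force: [-1.1, -6.2, -4.3]
width: 0.0529
gripper_force: 50.0
```

```bash
python3 - <<'E'
from h import *
s=get_state(); e=s["eef_pos"]; print(e,s["force"],s["width"],s["gripper_force"])
jar("wrist",e[:2],.045,.15)
E
```

```text
[0.45654205 0.15914448 0.16281574] [-1.05609677 -6.20351573 -4.27078601] 0.05293956706342584 49.998932427261025
wrist 6036 6020 lid mean [0.4553 0.154  0.2116] n [-0.093 -0.399  0.912] tilt 24.2
```

Request:
servo_tool(moves=[{"dx":0.0001,"dy":0.0004,"dz":-0.0009,"roll":0,"jaw":0.45},{"dx":0.0001,"dy":0.0004,"dz":-0.0009,"roll":0,"jaw":0.45},{"dx":0.0001,"dy":0.0004,"dz":-0.0009,"roll":0,"jaw":0.45},{"dx":0.0001,"dy":0.0004,"dz":-0.0009,"roll":0,"jaw":0.45},{"dx":0.0001,"dy":0.0004,"dz":-0.0009,"roll":0,"jaw":0.45},{"dx":0.0001,"dy":0.0004,"dz":-0.0009,"roll":0,"jaw":0.45},{"dx":0,"dy":0,"dz":0,"roll":0,"jaw":0.45},{"dx":0,"dy":0,"dz":0,"roll":0,"jaw":0.45},{"dx":0,"dy":0,"dz":0,"roll":0,"jaw":0.45},{"dx":0,"dy":0,"dz":0,"roll":0,"jaw":0.45}], newtons=30)

```text
t: 14.9
eef_pos: [0.4571, 0.1609, 0.1581]
ee_rot: [3.141, -0.003, -1.806]
force: [-2.5, -8.8, 2.1]
width: 0.0532
gripper_force: 30.0
```

```bash
python3 - <<'E'
from h import *
s=get_state(); e=s["eef_pos"]; print(e,s["force"],s["width"],s["gripper_force"])
jar("wrist",e[:2],.045,.15)
E
```

```text
[0.45713884 0.16090682 0.15812076] [-2.46048224 -8.84868971  2.06255677] 0.05320979387886874 30.002341599902138
wrist 6064 6045 lid mean [0.4558 0.1557 0.2069] n [-0.094 -0.402  0.911] tilt 24.4
```

Request:
servo_tool(moves=[{"dx":-0.0002,"dy":-0.0008,"dz":-0.0012,"roll":0,"jaw":0.45},{"dx":-0.0002,"dy":-0.0008,"dz":-0.0012,"roll":0,"jaw":0.45},{"dx":0,"dy":0,"dz":-0.001,"roll":0,"jaw":0.45},{"dx":0,"dy":0,"dz":0,"roll":0,"jaw":0.45},{"dx":0,"dy":0,"dz":0,"roll":0,"jaw":0.72},{"dx":0,"dy":0,"dz":0,"roll":0,"jaw":0.72},{"dx":0,"dy":0,"dz":0,"roll":0,"jaw":0.72},{"dx":0,"dy":0,"dz":0.01,"roll":0,"jaw":0.72},{"dx":0,"dy":0,"dz":0.03,"roll":0,"jaw":0.72},{"dx":0,"dy":0,"dz":0.03,"roll":0,"jaw":0.72}], newtons=30)

```text
t: 16.2
eef_pos: [0.4576, 0.161, 0.2256]
ee_rot: [-3.141, -0.0, -1.806]
force: [0.5, 0.1, -0.1]
width: 0.0631
gripper_force: 0.0
```

```bash
python3 - <<'E'
from h import *
s=get_state(); e=s["eef_pos"]; print(e,s["force"],s["width"],s["gripper_force"])
jar("wrist",[.456,.156],.045,.15);jar("side",[.456,.156],.04,.15);jar("wrist",[.538,.137],.045,.15);jar("side",[.538,.137],.04,.15)
E
```

```text
[0.45762542 0.16100699 0.22560576] [ 0.53081802  0.09148256 -0.07751441] 0.06312488139655914 0.0
wrist 4460 4425 lid mean [0.4563 0.1563 0.2066] n [-0.095 -0.421  0.902] tilt 25.5
side 383 161 lid mean [0.4578 0.1617 0.2094] n [-0.096 -0.416  0.904] tilt 25.3
wrist 3480 3353 lid mean [0.5341 0.1343 0.2052] n [-0.101 -0.426  0.899] tilt 26.0
side 387 165 lid mean [0.5387 0.1418 0.2091] n [-0.122 -0.406  0.906] tilt 25.1
```

spare_b sits home in cell5: its lid plane is within 0.5 mm of packed cell4's and its tilt is 25.5°. On to spare_a.

Request:
servo_tool(moves=[{"dx":0.008,"dy":-0.045,"dz":0.01,"roll":0,"jaw":0.72},{"dx":0.012,"dy":-0.05,"dz":0,"roll":0,"jaw":0.72},{"dx":0.012,"dy":-0.05,"dz":0,"roll":0,"jaw":0.72},{"dx":0.012,"dy":-0.05,"dz":0,"roll":0,"jaw":1},{"dx":0.012,"dy":-0.05,"dz":-0.01,"roll":0,"jaw":1},{"dx":0.012,"dy":-0.05,"dz":-0.01,"roll":0,"jaw":1},{"dx":0.012,"dy":-0.05,"dz":-0.01,"roll":0,"jaw":1},{"dx":0.012,"dy":-0.05,"dz":-0.01,"roll":0,"jaw":1},{"dx":0.012,"dy":-0.04,"dz":-0.01,"roll":0,"jaw":1},{"dx":0.012,"dy":-0.024,"dz":-0.01,"roll":0,"jaw":1}], newtons=8)

```text
t: 17.65
eef_pos: [0.573, -0.3, 0.1724]
ee_rot: [3.139, -0.0, -1.808]
force: [0.8, 0.2, 0.3]
width: 0.0877
gripper_force: 0.0
```

```bash
python3 - <<'E'
from h import *
s=get_state(); e=s["eef_pos"]; print(e,s["width"])
c=calibration("wrist"); p,d=grab_frame("wrist"); uv,W=cloud(c,d); m=(red(p)[uv[:,1],uv[:,0]]>0)&(abs(W[:,2]-.125)<.003)&(np.hypot(*(W[:,:2]-[.5735,-.2975]).T)<.05)
print(cv2.minEnclosingCircle(W[m][:,:2].astype(np.float32)),np.median(W[m],0))
h=cv2.cvtColor(p,cv2.COLOR_RGB2HSV)[uv[:,1],uv[:,0]]
m=(np.hypot(*(W[:,:2]-e[:2]).T)<.14)&(np.hypot(*(W[:,:2]-e[:2]).T)>.04)&(W[:,2]>.03)&(W[:,2]<.19)
H,xe,ye=np.histogram2d(W[m,0]-e[0],W[m,1]-e[1],bins=8,range=[[-.14,.14]]*2,weights=None)
print(H.astype(int))
E
```

```text
[ 0.57297799 -0.29995062  0.17242549] 0.08771133625522454
((0.5730968117713928, -0.2976865768432617), 0.027135180309414864) [ 0.573137   -0.29910194  0.12486524]
[[   0  212    0    0    0    0    0    0]
 [  18  526    0    0    0    0    0    0]
 [   0    0    0    0    0    0    0    0]
 [   0    0    0    0    0    0    0    0]
 [   0    0    0    0    0    0    0    0]
 [   0    0    0   48    0    0    0    0]
 [   0  493 1531 1652   36    0    0    0]
 [   0  140 1011 1265  355    0    0    0]]
```

Request:
servo_tool(moves=[{"dx":0,"dy":0.002,"dz":-0.03,"roll":0,"jaw":1},{"dx":0,"dy":0,"dz":-0.03,"roll":0,"jaw":1},{"dx":0,"dy":0,"dz":-0.02,"roll":0,"jaw":1},{"dx":0,"dy":0,"dz":-0.014,"roll":0,"jaw":1},{"dx":0,"dy":0,"dz":0,"roll":0,"jaw":0.45},{"dx":0,"dy":0,"dz":0,"roll":0,"jaw":0.45},{"dx":0,"dy":0,"dz":0,"roll":0,"jaw":0.45},{"dx":0,"dy":0,"dz":0,"roll":0,"jaw":0.45},{"dx":0,"dy":0,"dz":0,"roll":0,"jaw":0.45},{"dx":0,"dy":0,"dz":0,"roll":0,"jaw":0.45}], newtons=6)

```text
t: 18.95
eef_pos: [0.574, -0.2962, 0.081]
ee_rot: [-3.14, -0.0, -1.806]
force: [0.2, 0.9, 3.9]
width: 0.053
gripper_force: 6.0
```

Request:
servo_tool(moves=[{"dx":0,"dy":0,"dz":0,"roll":0,"jaw":0.45},{"dx":0,"dy":0,"dz":0.025,"roll":0,"jaw":0.45},{"dx":-0.014,"dy":0.04,"dz":0,"roll":0,"jaw":0.45},{"dx":-0.02,"dy":0.055,"dz":0,"roll":0,"jaw":0.45},{"dx":-0.02,"dy":0.055,"dz":0,"roll":0,"jaw":0.45},{"dx":-0.02,"dy":0.056,"dz":0,"roll":0,"jaw":0.45},{"dx":0,"dy":0,"dz":0,"roll":0,"jaw":0.45},{"dx":0,"dy":0,"dz":-0.018,"roll":0,"jaw":0.45},{"dx":0,"dy":0,"dz":-0.008,"roll":0,"jaw":0.45},{"dx":0,"dy":0,"dz":0,"roll":0,"jaw":0.45}], newtons=40)

```text
t: 20.2
eef_pos: [0.5011, -0.0903, 0.081]
ee_rot: [-3.139, 0.0, -1.806]
force: [-2.5, 3.3, 14.9]
width: 0.0526
gripper_force: 40.1
```

Request:
servo_tool(moves=[{"dx":-0.0015,"dy":-0.0065,"dz":0.0007,"roll":0,"jaw":0.45},{"dx":-0.0015,"dy":-0.0065,"dz":0.0008,"roll":0,"jaw":0.45},{"dx":-0.0015,"dy":-0.0065,"dz":0.0008,"roll":0,"jaw":0.45},{"dx":-0.0015,"dy":-0.0065,"dz":0.0005,"roll":0,"jaw":0.45},{"dx":-0.0015,"dy":-0.0065,"dz":0.0002,"roll":0,"jaw":0.45},{"dx":-0.0015,"dy":-0.0065,"dz":0,"roll":0,"jaw":0.45},{"dx":-0.0015,"dy":-0.0065,"dz":-0.0003,"roll":0,"jaw":0.45},{"dx":-0.0015,"dy":-0.0065,"dz":-0.0005,"roll":0,"jaw":0.45},{"dx":-0.0015,"dy":-0.0065,"dz":-0.0006,"roll":0,"jaw":0.45},{"dx":0,"dy":0,"dz":0,"roll":0,"jaw":0.45}], newtons=6)

```text
t: 21.45
eef_pos: [0.486, -0.149, 0.0808]
ee_rot: [3.142, -0.0, -1.807]
force: [0.3, 0.3, -2.2]
width: 0.0538
gripper_force: 6.0
```

```bash
python3 - <<'E'
from h import *
s=get_state(); e=s["eef_pos"]; print(e,s["force"],s["width"],s["gripper_force"])
jar("wrist",e[:2],.05)
E
```

```text
[ 0.48595611 -0.14903468  0.08078451] [ 0.33462863  0.32598785 -2.17767832] 0.053771693323621236 5.997969919881143
wrist 6031 6013 lid mean [ 0.4842 -0.1553  0.1251] n [-0.1   -0.418  0.903] tilt 25.4
```

Tilt 25.4°. I firm the grip and carry it to 100 mm out along cell2's axis.

Request:
servo_tool(moves=[{"dx":0,"dy":0,"dz":0,"roll":0,"jaw":0.45},{"dx":0,"dy":0,"dz":0.01,"roll":0,"jaw":0.45},{"dx":0,"dy":0,"dz":0.04,"roll":0,"jaw":0.45},{"dx":-0.01,"dy":0.025,"dz":0.045,"roll":0,"jaw":0.45},{"dx":-0.015,"dy":0.045,"dz":0.04,"roll":0,"jaw":0.45},{"dx":-0.015,"dy":0.045,"dz":0,"roll":0,"jaw":0.45},{"dx":-0.0147,"dy":0.045,"dz":0,"roll":0,"jaw":0.45},{"dx":0,"dy":0.035,"dz":0,"roll":0,"jaw":0.45},{"dx":0,"dy":0,"dz":0,"roll":0,"jaw":0.45},{"dx":0,"dy":0,"dz":0,"roll":0,"jaw":0.45}], newtons=50)

```text
t: 22.75
eef_pos: [0.431, 0.0463, 0.2161]
ee_rot: [3.141, -0.0, -1.805]
force: [-0.4, -0.3, -4.0]
width: 0.0525
gripper_force: 50.0
```

```bash
cat >> h.py <<'E'
def dev(lid,target):
    print("tray-frame deviation x,y,n",((np.array(lid)-target)@trayR(np.radians(13.03))).round(4))
E
python3 - <<'E'
from h import *
s=get_state(); e=s["eef_pos"]; print(e,s["force"],s["width"],s["gripper_force"])
jar("wrist",e[:2],.045,.2)
E
```

```text
[0.43097228 0.04628476 0.21607015] [-0.43833968 -0.3422871  -4.04003444] 0.05246102229698173 49.995516269118525
wrist 6020 6003 lid mean [0.4294 0.04   0.2604] n [-0.096 -0.411  0.907] tilt 24.9
```

Right on the planned point. I insert 64 mm along −n.

Request:
servo_tool(moves=[{"dx":0.0008,"dy":0.0034,"dz":-0.0072,"roll":0,"jaw":0.45},{"dx":0.0008,"dy":0.0034,"dz":-0.0072,"roll":0,"jaw":0.45},{"dx":0.0008,"dy":0.0034,"dz":-0.0072,"roll":0,"jaw":0.45},{"dx":0.0008,"dy":0.0034,"dz":-0.0072,"roll":0,"jaw":0.45},{"dx":0.0008,"dy":0.0034,"dz":-0.0072,"roll":0,"jaw":0.45},{"dx":0.0008,"dy":0.0034,"dz":-0.0072,"roll":0,"jaw":0.45},{"dx":0.0008,"dy":0.0034,"dz":-0.0072,"roll":0,"jaw":0.45},{"dx":0.0008,"dy":0.0034,"dz":-0.0072,"roll":0,"jaw":0.45},{"dx":0,"dy":0,"dz":0,"roll":0,"jaw":0.45},{"dx":0,"dy":0,"dz":0,"roll":0,"jaw":0.45}], newtons=50)

```text
t: 24.05
eef_pos: [0.437, 0.0732, 0.1575]
ee_rot: [3.14, -0.001, -1.807]
force: [0.8, -2.6, -7.6]
width: 0.0526
gripper_force: 50.0
```

```bash
python3 - <<'E'
from h import *
s=get_state(); e=s["eef_pos"]; print(e,s["force"],s["width"],s["gripper_force"])
jar("wrist",e[:2],.045,.1)
E
```

```text
[0.43703272 0.07321286 0.15752622] [ 0.7919453  -2.56855623 -7.59359033] 0.05257995811946424 49.99740501400083
wrist 6040 6025 lid mean [0.4355 0.0671 0.2021] n [-0.088 -0.372  0.924] tilt 22.5
```

Request:
servo_tool(moves=[{"dx":-0.0004,"dy":-0.0017,"dz":-0.0009,"roll":0,"jaw":0.45},{"dx":-0.0004,"dy":-0.0017,"dz":-0.0009,"roll":0,"jaw":0.45},{"dx":0.0005,"dy":0.0021,"dz":-0.0045,"roll":0,"jaw":0.45},{"dx":0.0005,"dy":0.0021,"dz":-0.0045,"roll":0,"jaw":0.45},{"dx":0.0005,"dy":0.0021,"dz":-0.0045,"roll":0,"jaw":0.45},{"dx":0.0005,"dy":0.0021,"dz":-0.0045,"roll":0,"jaw":0.45},{"dx":0.0005,"dy":0.0021,"dz":-0.0045,"roll":0,"jaw":0.45},{"dx":0.0005,"dy":0.0021,"dz":-0.0045,"roll":0,"jaw":0.45},{"dx":0,"dy":0,"dz":0,"roll":0,"jaw":0.45},{"dx":0,"dy":0,"dz":0,"roll":0,"jaw":0.45}], newtons=35)

```text
t: 25.35
eef_pos: [0.4398, 0.0832, 0.1287]
ee_rot: [3.141, 0.0, -1.807]
force: [3.5, -0.1, -7.9]
width: 0.0525
gripper_force: 35.0
```

```bash
python3 - <<'E'
from h import *
s=get_state(); e=s["eef_pos"]; print(e,s["force"],s["width"],s["gripper_force"])
jar("wrist",e[:2],.045,.1)
E
```

```text
[0.43978414 0.08319033 0.1287317 ] [ 3.46703596 -0.05931874 -7.8952246 ] 0.05252064681621625 34.99811459798366
wrist 6065 6046 lid mean [0.4381 0.0769 0.1731] n [-0.097 -0.399  0.912] tilt 24.2
```

Request:
servo_tool(moves=[{"dx":0.0001,"dy":0.0004,"dz":-0.0009,"roll":0,"jaw":0.45},{"dx":0.0001,"dy":0.0004,"dz":-0.0009,"roll":0,"jaw":0.45},{"dx":0.0001,"dy":0.0004,"dz":-0.0009,"roll":0,"jaw":0.45},{"dx":0.0001,"dy":0.0004,"dz":-0.0009,"roll":0,"jaw":0.45},{"dx":0.0001,"dy":0.0004,"dz":-0.0009,"roll":0,"jaw":0.45},{"dx":0.0001,"dy":0.0004,"dz":-0.0009,"roll":0,"jaw":0.45},{"dx":0.0001,"dy":0.0003,"dz":-0.0009,"roll":0,"jaw":0.45},{"dx":-0.0002,"dy":-0.001,"dz":-0.001,"roll":0,"jaw":0.45},{"dx":0,"dy":0,"dz":0,"roll":0,"jaw":0.45},{"dx":0,"dy":0,"dz":0,"roll":0,"jaw":0.45}], newtons=35)

```text
t: 26.65
eef_pos: [0.4403, 0.0836, 0.123]
ee_rot: [-3.141, -0.002, -1.806]
force: [-4.3, -7.8, 14.8]
width: 0.0526
gripper_force: 35.0
```

```bash
python3 - <<'E'
from h import *
s=get_state(); e=s["eef_pos"]; print(e,s["force"],s["width"],s["gripper_force"])
jar("wrist",e[:2],.045,.1)
E
```

```text
[0.44031621 0.08363041 0.12301975] [-4.31485124 -7.77337644 14.76112751] 0.05262491509920924 35.00363402883522
wrist 6108 6088 lid mean [0.4386 0.0771 0.1675] n [-0.099 -0.415  0.904] tilt 25.3
```

Floor contact: 17 N along the axis and the lid plane at target. I release and withdraw.

Request:
servo_tool(moves=[{"dx":0,"dy":0,"dz":0,"roll":0,"jaw":0.72},{"dx":0,"dy":0,"dz":0,"roll":0,"jaw":0.72},{"dx":0,"dy":0,"dz":0,"roll":0,"jaw":0.72},{"dx":0,"dy":0,"dz":0.01,"roll":0,"jaw":0.72},{"dx":0,"dy":0,"dz":0.03,"roll":0,"jaw":0.72},{"dx":0,"dy":0,"dz":0.04,"roll":0,"jaw":0.72},{"dx":0,"dy":-0.02,"dz":0.04,"roll":0,"jaw":0.72},{"dx":0,"dy":-0.05,"dz":0.02,"roll":0,"jaw":0.72},{"dx":0,"dy":-0.05,"dz":0,"roll":0,"jaw":0.72},{"dx":0,"dy":-0.05,"dz":0,"roll":0,"jaw":0.72}], newtons=35)

```text
t: 27.95
eef_pos: [0.4405, -0.0867, 0.2634]
ee_rot: [-3.14, 0.001, -1.805]
force: [1.2, 0.7, 1.0]
width: 0.0636
gripper_force: 0.0
```

```bash
python3 - <<'E'
from h import *
s=get_state(); print(s["eef_pos"],s["force"])
c=calibration("top"); p,d=grab_frame("top")
R=trayR(np.radians(13.03)); O=np.array([.5431,.1569,.0778]); uv,W=cloud(c,d); L=(W-O)@R; r=red(p)[uv[:,1],uv[:,0]]>0
for nm,cx,cy in[("c3",.038,-.0835),("c4",.038,0),("c5",.038,.0835),("c1",-.05,0),("c2",-.05,.0835)]:
    m=r&(abs(L[:,0]-cx)<.035)&(abs(L[:,1]-cy)<.035)&(abs(L[:,2]-.125)<.01)
    if m.sum()>20:
        A=np.c_[L[m][:,:2]-L[m][:,:2].mean(0),np.ones(m.sum())]; print(nm,m.sum(),L[m].mean(0).round(4),"slope",np.linalg.lstsq(A,L[m][:,2],rcond=None)[0].round(3))
for nm,q in[("c5",[.456,.156]),("c2",[.4387,.079]),("c1",[.52,.0607]),("c4",[.538,.137])]:
    print(nm); jar("side",q,.035,.1)
p2,_=grab_frame("side"); cv2.imwrite("pics/end.png",np.hstack([cv2.resize(p,(400,300)),cv2.resize(p2,(400,300))])[:,:,::-1])
E
```

```text
[ 0.44046161 -0.08672391  0.26342249] [1.20180609 0.67339064 1.01279536]
c3 293 [ 0.0383 -0.0831  0.1251] slope [-0.026 -0.007  0.125]
c4 297 [0.0381 0.0005 0.125 ] slope [-0.019 -0.013  0.125]
c1 206 [-0.0461 -0.0044  0.1252] slope [-0.023 -0.018  0.125]
c5
side 401 182 lid mean [0.4577 0.1592 0.208 ] n [-0.099 -0.409  0.907] tilt 24.9
c2
side 289 151 lid mean [0.4399 0.0832 0.1706] n [-0.108 -0.42   0.901] tilt 25.7
c1
side 286 141 lid mean [0.5209 0.0646 0.1709] n [-0.076 -0.409  0.909] tilt 24.6
c4
side 396 175 lid mean [0.5392 0.1404 0.2085] n [-0.086 -0.42   0.903] tilt 25.4
```

View pics/end.png

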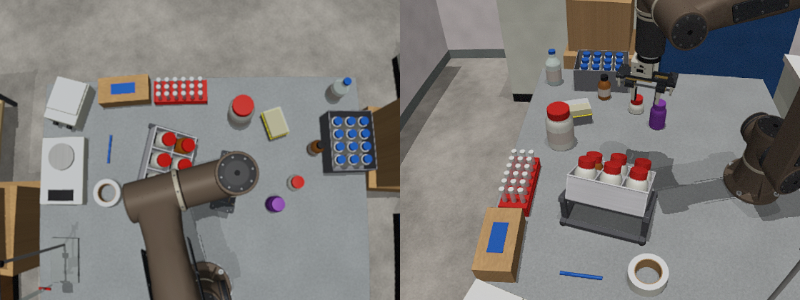

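```bash
python3 -c "
from station import *
print(job_done())"
```

```text
the job is handed in; nothing more can be done
None
```

Both tall spare jars are in the two empty cells, spare_b in cell5 and spare_a in cell2. Both stand home on the cell floor, with lid heights within about 0.5 mm of the packed jars; nothing else on the bench looked shifted in the last pictures, the arm is clear, and the job is handed in at about 28 s.

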